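Open the double-door cup cupboard

TASK

Open up the small white cup cupboard for restocking: push its hook latch aside so that it is well clear, swing the latched right-hand leaf wide open first, and only then swing open the left-hand leaf that it overlaps. Leave both leaves standing open at about a right angle or more, with the hook aside, and do not disturb the tumbler, cup, carton and food tubs around it.

Things in the scene. Friction and masses are not known exactly. Their poses are not given: they have to be found in the camera images.
- cupboard: White box cupboard fixed to the table, 200 deep (x) x 320 wide (y) x 180 high; origin at the centre of its underside. Its doors are on its -x side, which faces the robot; left is +y, right is -y. The two leaves cover the whole front and are 16 thick, so their outer faces lie at x = -116 in its frame and their tops are level with the cupboard's top. A tumbler stands on the rear of its top. The far side is a clear panel.
- hook (a joint): Steel hook latch turning flat on the cupboard's top about a vertical pivot. About 0 (up to 0.08) = hooked in front of the pin on the right leaf's top edge, its arm pointing out to the front; the value grows as its outer end swings towards the left (clockwise from above), about 1.5 when it lies along the front edge, stop at 2.2 rad. From about 0.6 rad it is clear of the pin. It stays where it is left; a push of about 1 N on its post moves it.
- hook_post (a point): The upright steel post on the outer end of the hook, 14 diameter; its top is 36 above the cupboard's top. The point is on the post's axis, 21 above the cupboard's top (15 below the post's top). 81 from the pivot axis. When hooked it stands 34 in front of the leaves' outer face. The hook's pin and bars reach at most 14 above the cupboard's top.
- hook_pivot (a point): Point on the hook's vertical pivot axis, 21 above the cupboard's top.
- right_leaf (a joint): Hinge of the right leaf (159 wide), the latched one: 0 = shut, grows as it swings out towards the robot and to the right (anticlockwise from above), stop at 1.9 rad. A flat aluminium lip along its free edge lies in front of the left leaf's edge, overlapping it by 13. It turns lightly (1 to 3 N at the handle) and stays where it is left. The pin for the hook stands 14 above its top.
- right_leaf_handle (a point): Middle of the right leaf's horizontal steel D-handle: round bar 10 diameter, 90 long, 20 below the leaf's top edge, bar axis 45 in front of the leaf's outer face (a gap of 40 mm behind the bar, 80 mm between its legs), 85 from the hinge along the leaf. Turns with the leaf.
- right_leaf_hinge (a point): Point on the right leaf's vertical hinge axis (at its right edge, in the plane of its back face), at the height of the handle.
- left_leaf (a joint): Hinge of the left leaf (159 wide), the overlapped one: 0 = shut, grows as it swings out towards the robot and to the left (clockwise from above), stop at 1.9 rad. The lip of the shut right leaf lies in front of it: pulled too early it jams against the hooked right leaf, or drags it along once unhooked. Turns as lightly and stays.
- left_leaf_handle (a point): Middle of the left leaf's D-handle, the mirror image of the right one, same sizes.
- left_leaf_hinge (a point): Point on the left leaf's vertical hinge axis (at its left edge, in the plane of its back face), at the height of the handle.
- tumbler: Steel tumbler, 70 diameter, 100 high, loose on the rear of the cupboard's top; origin at the centre of its underside. Bystander.
- cup_a: White cup, 76 diameter, 95 high, beside the cupboard on its left; origin at the centre of its underside. Bystander.
- carton: Upright paper carton 60 x 75 x 150 high, beside the cupboard on its right; origin at the centre of its underside. Bystander.
- tub_white: White lidded food tub 182 x 142 x 90 high, left part of the table; origin at the centre of its underside. Bystander.
- tub_green: Green lidded food tub 182 x 132 x 80 high, right part of the table; origin at the centre of its underside. Bystander.

How it is judged:
By the outcome, as a careful person would: the job done as asked, in the order asked, and still so for the second after the job is handed in, with the robot touching nothing.
It also fails if it takes over 58 s, if anything falls off the work surface, if the arm or the gripper's body presses on something with over 40 N, if the wrist force passes 120 N, or if a joint passes its speed limit or range.

ROBOT

A 7-joint arm with a two-finger parallel gripper is mounted at the origin on the work surface. World frame = base frame: x ahead of the robot, y to its left, z up, the work surface at z = 0. Lengths are in m, angles in rad, forces in N, time in s.
With the tool pointing down it reaches from about 0.35 to 0.9 m from the base axis. Payload 19.9 kg.
Tool frame: the origin (TCP) lies at the very end of the fingers, on their centre line; the grasp point (between the pads) lies env.grip_point_offset behind it (env.grip_point_offset is the distance from the TCP to the grasp point, in m); x points along the fingers, z is the direction in which the jaws open and shut, and the axes are right-handed (so a half turn about x gives the same grasp; the last joint's range is limited). The gripper opens to 94 mm and grips with 3 to 60 N. Pads are 16 mm wide; open, the fingers measure 119 mm over their backs; the gripper's body (75 mm by 177 mm) begins 78 mm behind the grasp point.
Start: joints at [-1.278, 0.417, -0.01, 1.614, 0.005, 1.111, -0.053], TCP at [0.205, 0.59, 0.205] pointing down, gripper open.
Joint ranges: [-2.81, 2.81], [-0.39, 2.02], [-1.27, 1.25], [0.06, 2.57], [-1.19, 4.33], [0.19, 2], [-2.82, 2.82]. Speed limits (rad/s): [1.89, 1.89, 2.39, 2.39, 3.01, 3.01, 3.01].

INTERFACE

Orientations are given as a unit quaternion [x, y, z, w].
In Python, from rig import sensors, eyes, ticket, env gives the robot as it stands.
- The arm moves only by the tool send_rows, never from a script. Its argument "steps" is a list of rows, each an object with "fingers": the finger opening in cm, from 0 to 9.4; "linear": the shift along the world's x, y, z in cm, a list of three; "dr": the turn, a rotation vector about the world's x, y, z in rad, a list of three. A call has exactly 8 rows; each row is the pose to reach, as a shift and turn from the pose commanded when the call began; what a row does not reach only later rows make up. A row lasts 1/12 s, in which the tool goes at most 41.7 mm and 7.16 degrees, less where a joint would pass 70% of its speed; a pose out of reach is approached as far as the arm can. A call with a gripper value outside its range is refused whole. The fingers move at their own pace and stop on an object; "force" is the grip in N (left out, the last holds). Time passes only in rows, so rows that repeat a pose let the fingers close, or fill a call up. It gives the time, the measured TCP pose, the force and the opening at its end, in the units of the state.
- sensors.state(): the state, without advancing time (a new reading comes with each control period).
- eyes.read_camera(name): name is "side" or "top"; returns a dict with "color" (384x512x3 uint8, blue, green, red), "fx", "fy", "cx", "cy" (pixels), "D" ([k1, k2, p1, p2, k3] as OpenCV has them; the pictures are not rectified), "pose" (4x4, takes a point from camera to world coordinates). Camera axes: x right, y down, z forward; pixel columns grow to the right and rows downward; lengths in m; the calibration is good to about 2 mm. A picture is of the moment at which its call begins. There is no depth.
- ticket.finish_job(): hands the job in, once; it reports no verdict.
The state is a dict: "time": time; "q": joint angles; "qd": joint speeds; "joint_efforts": joint torques, N m; "tool_pos": TCP position; "tcp_rot": TCP orientation; "wrist_force": force on the tool from outside, world axes, zero at the start; "moment": the same for the moment, N m; "finger_gap": finger opening in m.
Only numpy, scipy, OpenCV 4.12 (cv2) and the standard library are available. Lean on these libraries where they do the work, as an engineer would, in place of code of your own. Each camera call takes 0.05 s, during which the arm holds its last target. There are 200 camera calls.

## Working session

There is one attempt and no reset: what is moved stays moved. The work goes in short steps, Python scripts to look and compute and a tool call to move; the robot and the scene stay as the last step left them, time stands still between calls to the robot, and variables do not carry over. Pictures are saved under pics/ and viewed, about 8 in all and at most 12, crops included, and the job is handed in when it is done.

Besides the shell and the picture viewer there is one more tool, called after ">>>" by a JSON object that holds its "method" and its "body". send_rows: Moves the arm, as the interface text tells. Its arguments: {"type":"object","properties":{"steps":{"type":"array","items":{"type":"object","properties":{"fingers":{"type":"number"},"linear":{"type":"array","items":{"type":"number"}},"dr":{"type":"array","items":{"type":"number"}}}}},"force":{"type":"number"}},"required":["steps"]}

```bash
mkdir -p pics
python3 - <<'E'
from rig import sensors, eyes, env
import cv2, numpy as np
s=sensors.state(); print(s['time'],s['tool_pos'],s['tcp_rot'],env.grip_point_offset)
for n in('side','top'):
    c=eyes.read_camera(n); cv2.imwrite(f'pics/{n}0.png',c['color'])
    print(n,c['fx'],c['fy'],c['cx'],c['cy'],c['D'],np.round(c['pose'],3).tolist())
a=[cv2.imread(f'pics/{n}0.png') for n in('side','top')]
E
```

```text
0.0 [0.20525176 0.58995155 0.20484333] [-0.4099979   0.57662097  0.40944404  0.57599093] 0.0188
side 421.27815260294864 421.27815260294864 252.5393204183666 195.22900324239046 [-0.14275098  0.          0.          0.          0.        ] [[0.977, -0.152, 0.146, 0.33], [-0.211, -0.667, 0.714, -1.165], [-0.011, -0.729, -0.684, 1.237], [0.0, 0.0, 0.0, 1.0]]
top 367.64573859551626 367.64573859551626 255.974019989638 194.77160421136853 [-0.03168418  0.          0.          0.          0.        ] [[-0.001, -0.989, 0.145, 0.389], [-1.0, 0.003, 0.013, -0.023], [-0.013, -0.145, -0.989, 1.366], [0.0, 0.0, 0.0, 1.0]]
```

View pics/side0.png

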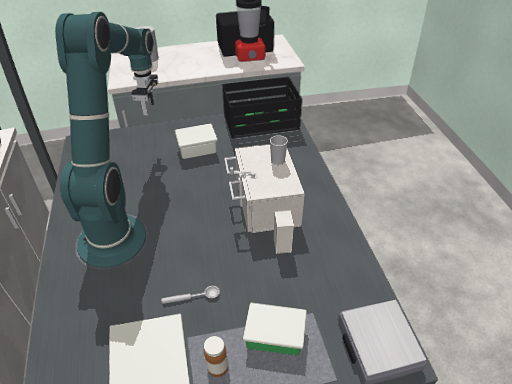

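View pics/top0.png

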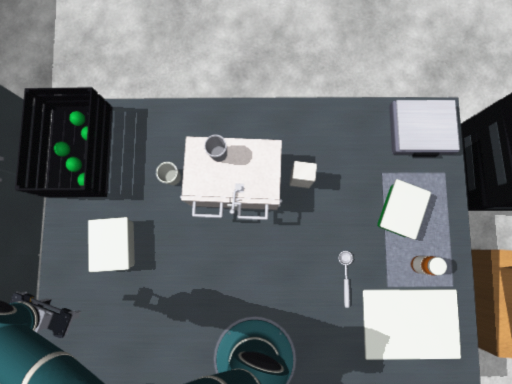

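The side view shows the cupboard around (270,185) with the handles on its left at (232,165) and (238,187). In the top view the cupboard spans columns 182–282 and rows 137–205, the handles are at rows 205–218, the hook is near (237,190–212), and the cup, carton and tumbler are at (167,172), (304,173) and (216,147).

```bash
cat > h.py <<'E'
import cv2, numpy as np
from rig import sensors, eyes, env
def K(c): return np.array([[c['fx'],0,c['cx']],[0,c['fy'],c['cy']],[0,0,1]])
def ray(c,px):
    n=cv2.undistortPoints(np.float64(px).reshape(-1,1,2),K(c),np.array(c['D'])).reshape(-1,2)
    P=np.array(c['pose']); return P[:3,3],np.c_[n,np.ones(len(n))]@P[:3,:3].T
def onplane(c,px,z):
    o,d=ray(c,px); return o+d*((z-o[2])/d[:,2])[:,None]
def proj(c,pts):
    T=np.linalg.inv(np.array(c['pose'])); return cv2.projectPoints(np.float64(pts).reshape(-1,3),cv2.Rodrigues(T[:3,:3])[0],T[:3,3],K(c),np.array(c['D']))[0].reshape(-1,2)
def crop(im,x,y,w,h,k): return cv2.resize(im[y:y+h,x:x+w],None,fx=k,fy=k,interpolation=cv2.INTER_CUBIC)
E
python3 - <<'E'
from h import *
t=cv2.imread('pics/top0.png'); s=cv2.imread('pics/side0.png')
a=crop(t,172,130,130,100,6); cv2.imwrite('pics/c1.png',a)
b=crop(s,215,130,100,100,6);cv2.imwrite('pics/c2.png',b)
E
```

```text
(no output)
```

View pics/c1.png

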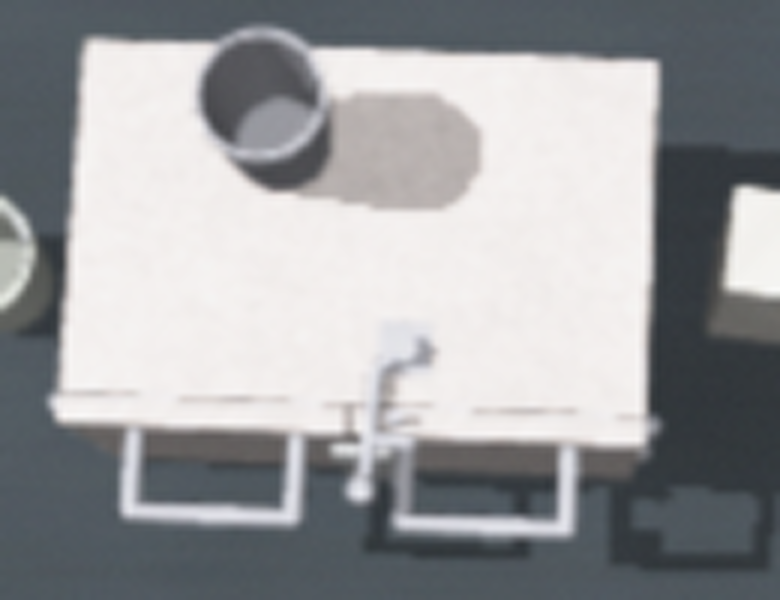

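View pics/c2.png

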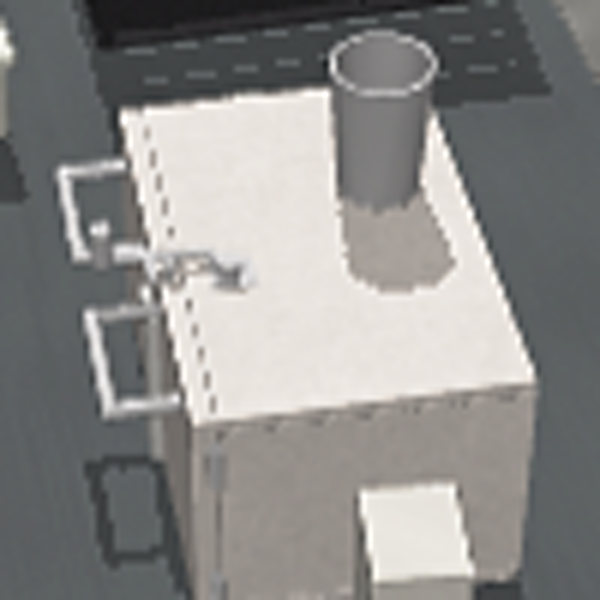

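The top crop shows the cupboard corners at about (83,40), (660,60), (645,443) and (60,423). The bars run (125,515)–(298,520) and (398,523)–(572,530), the post top is at (360,490), and the hook's pivot is near (425,350) or (395,340). The side crop agrees, with the post top at (100,230).

Run:
```python
from h import *
np.set_printoptions(precision=4,suppress=True)
c=eyes.read_camera('top'); s=eyes.read_camera('side')
f=lambda u,x,y:(np.float64(u)+.5)/6-.5+[x,y]
T=lambda u,z:onplane(c,f(u,172,130),z)
S=lambda u,z:onplane(s,f(u,215,130),z)
C=T([(83,40),(660,60),(645,443),(60,423)],.18);print('corners\n',C,np.linalg.norm(np.diff(C,axis=0,append=C[:1]),axis=1))
print('side corners\n',S([(120,108),(535,380),(197,425)],.18))
H=T([(125,515),(298,520),(398,523),(572,530)],.165);print('handles\n',H)
print('side handles\n',S([(65,172),(80,252),(92,315),(108,410)],.165))
print('post',T([(360,490)],.216),S([(100,230)],.216)); print('pivot?',T([(425,350),(395,340)],.19),S([(238,275)],.19))
# pose from all: yaw from front edge
e=C[2]-C[3]; yaw=np.arctan2(e[0],-e[1]); e2=C[1]-C[0]; e3=C[0]-C[3];e4=C[1]-C[2]
print('yaw',yaw,np.arctan2(e2[0],-e2[1]),np.arctan2(e3[1],e3[0]),np.arctan2(e4[1],e4[0]))
```

```text
corners
 [[ 0.7613  0.2286  0.18  ]
 [ 0.748  -0.0935  0.18  ]
 [ 0.5337 -0.083   0.18  ]
 [ 0.5454  0.2351  0.18  ]] [0.3224 0.2146 0.3184 0.216 ]
side corners
 [[ 0.5442  0.2397  0.18  ]
 [ 0.7429 -0.0915  0.18  ]
 [ 0.5322 -0.0843  0.18  ]]
handles
 [[ 0.4964  0.2012  0.165 ]
 [ 0.4936  0.1062  0.165 ]
 [ 0.4918  0.0515  0.165 ]
 [ 0.4878 -0.0435  0.165 ]]
side handles
 [[ 0.4973  0.1962  0.165 ]
 [ 0.4929  0.1096  0.165 ]
 [ 0.4898  0.0458  0.165 ]
 [ 0.4842 -0.0437  0.165 ]]
post [[0.5048 0.0683 0.216 ]] [[0.5013 0.0676 0.216 ]]
pivot? [[0.5834 0.0359 0.19  ]
 [0.5889 0.0522 0.19  ]] [[0.5836 0.0347 0.19  ]]
yaw -0.03665117619658977 -0.041170681680306166 -0.030228720893437845 -0.048864959458778466
```

Run:
```python
from h import *
from scipy.spatial.transform import Rotation as R
np.set_printoptions(precision=3,suppress=True)
s=sensors.state();print(R.from_quat(s['tcp_rot']).as_matrix(),s['q'],s['finger_gap'])
c=eyes.read_camera('top')
print('tumbler',onplane(c,[(216,147)],.28),'carton',onplane(c,[(304,169)],.15),'cup',onplane(c,[(167,172)],.095))
yaw=-.038;O=np.array([.6555,.0716]);M=np.array([[np.cos(yaw),-np.sin(yaw)],[np.sin(yaw),np.cos(yaw)]])
P=O+M@[-.072,-.033];print('pivot',P)
for th in np.arange(0,2.3,.2):
    a=th+.28; p=np.array([-np.cos(a),np.sin(a)])*.081; print('hook %.1f'%th,P+M@p,'tangent',M@[np.sin(a),np.cos(a)])
for sg,n in((-1,'R'),(1,'L')):
    for ph in np.arange(0,1.81,.2):
        v=R.from_rotvec([0,0,-sg*ph]).as_matrix()[:2,:2]@[-.061,-sg*.085]
        print(n,'%.1f'%ph,O+M@(np.array([-.1,sg*.16])+v))
```

```text
[[-0.    -0.944  0.329]
 [-0.001  0.329  0.944]
 [-1.    -0.    -0.001]] [-1.277  0.418 -0.01   1.614  0.005  1.111 -0.053] 0.09416298892535288
tumbler [[0.695 0.113 0.28 ]] carton [[ 0.654 -0.17   0.15 ]] cup [[0.657 0.309 0.095]]
pivot [0.582 0.041]
hook 0.0 [0.505 0.067] tangent [0.313 0.95 ]
hook 0.2 [0.512 0.081] tangent [0.495 0.869]
hook 0.4 [0.521 0.095] tangent [0.658 0.753]
hook 0.6 [0.533 0.106] tangent [0.794 0.607]
hook 0.8 [0.547 0.114] tangent [0.899 0.437]
hook 1.0 [0.562 0.12 ] tangent [0.968 0.25 ]
hook 1.2 [0.578 0.122] tangent [0.999 0.053]
hook 1.4 [0.594 0.121] tangent [ 0.989 -0.147]
hook 1.6 [0.61  0.118] tangent [ 0.94 -0.34]
hook 1.8 [0.624 0.111] tangent [ 0.854 -0.52 ]
hook 2.0 [0.637 0.101] tangent [ 0.734 -0.68 ]
hook 2.2 [0.648 0.089] tangent [ 0.584 -0.812]
R 0.0 [0.492 0.003]
R 0.2 [ 0.476 -0.01 ]
R 0.4 [ 0.462 -0.027]
R 0.6 [ 0.453 -0.045]
R 0.8 [ 0.447 -0.065]
R 1.0 [ 0.445 -0.086]
R 1.2 [ 0.447 -0.107]
R 1.4 [ 0.454 -0.127]
R 1.6 [ 0.464 -0.145]
R 1.8 [ 0.478 -0.161]
L 0.0 [0.497 0.153]
L 0.2 [0.482 0.167]
L 0.4 [0.47  0.184]
L 0.6 [0.462 0.203]
L 0.8 [0.458 0.224]
L 1.0 [0.457 0.245]
L 1.2 [0.461 0.265]
L 1.4 [0.469 0.284]
L 1.6 [0.481 0.302]
L 1.8 [0.496 0.317]
```

>>> {"method": "send_rows", "body": {"steps": [{"fingers":0,"linear":[0,0,4],"dr":[0,0,0]},{"fingers":0,"linear":[0,0,8],"dr":[0,0,0]},{"fingers":0,"linear":[2,-3.4,9.5],"dr":[0,0,0]},{"fingers":0,"linear":[4,-7,9.5],"dr":[0,0,0]},{"fingers":0,"linear":[6,-10.5,9.5],"dr":[0,0,0]},{"fingers":0,"linear":[8,-14,9.5],"dr":[0,0,0]},{"fingers":0,"linear":[10,-17.5,9.5],"dr":[0,0,0]},{"fingers":0,"linear":[12,-21,9.5],"dr":[0,0,0]}]}}

```text
time: 0.92
tool_pos: [0.3259, 0.3784, 0.3005]
tcp_rot: [-0.41, 0.576, 0.41, 0.576]
wrist_force: [0.9, -0.2, 0.1]
finger_gap: 0.0441
```

>>> {"method": "send_rows", "body": {"steps": [{"fingers":0,"linear":[2,-3.5,0],"dr":[0,0,0]},{"fingers":0,"linear":[4,-7,0],"dr":[0,0,0]},{"fingers":0,"linear":[6,-10.5,0],"dr":[0,0,0]},{"fingers":0,"linear":[8,-14,0],"dr":[0,0,0]},{"fingers":0,"linear":[10,-17.5,0],"dr":[0,0,0]},{"fingers":0,"linear":[12,-21,0],"dr":[0,0,0]},{"fingers":0,"linear":[14,-24.5,0],"dr":[0,0,0]},{"fingers":0,"linear":[15,-28,0],"dr":[0,0,0]}]}}

```text
time: 1.58
tool_pos: [0.4766, 0.0982, 0.3005]
tcp_rot: [-0.41, 0.576, 0.409, 0.577]
wrist_force: [0.9, 1.1, 0.3]
finger_gap: 0.0006
```

>>> {"method": "send_rows", "body": {"steps": [{"fingers":0,"linear":[1,-3.4,0],"dr":[0,0,0]},{"fingers":0,"linear":[1.9,-6.6,0],"dr":[0,0,0]},{"fingers":0,"linear":[1.9,-6.6,-3],"dr":[0,0,0]},{"fingers":0,"linear":[1.9,-6.6,-6],"dr":[0,0,0]},{"fingers":0,"linear":[1.9,-6.6,-8],"dr":[0,0,0]},{"fingers":0,"linear":[1.9,-6.6,-9.5],"dr":[0,0,0]},{"fingers":0,"linear":[1.9,-6.6,-10],"dr":[0,0,0]},{"fingers":0,"linear":[1.9,-6.6,-10],"dr":[0,0,0]}]}}

```text
time: 2.25
tool_pos: [0.4939, 0.0342, 0.1997]
tcp_rot: [-0.41, 0.577, 0.41, 0.576]
wrist_force: [0.1, 0.2, 0.7]
finger_gap: 0.0005
```

Run:
```python
from h import *
c=eyes.read_camera('top');s=eyes.read_camera('side')
p=sensors.state()['tool_pos'];print(p, proj(c,[p]),proj(s,[p]))
cv2.imwrite('pics/d1.png',np.hstack([crop(c['color'],190,140,100,100,4),crop(s['color'],205,110,100,100,4)]))
```

```text
[0.49474272 0.03433462 0.20124347] [[242.60197485 214.85149717]] [[231.25800113 176.64574793]]
```

View pics/d1.png

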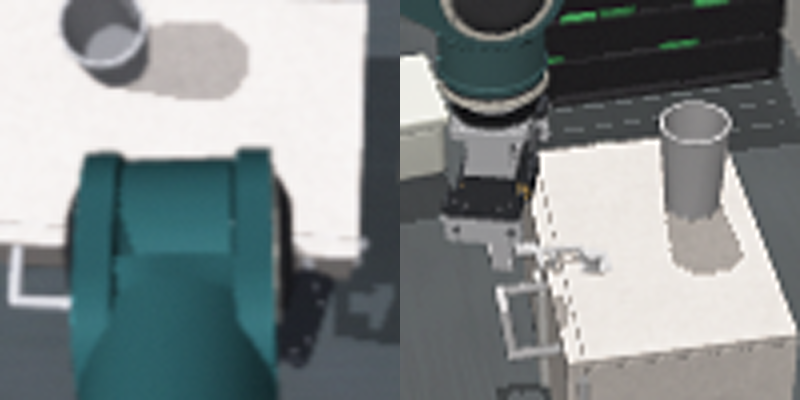

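>>> {"method": "send_rows", "body": {"steps": [{"fingers":0,"linear":[0.5,1.2,0],"dr":[0,0,0]},{"fingers":0,"linear":[0.6,2.2,0],"dr":[0,0,-0.1]},{"fingers":0,"linear":[0.8,3.0,0],"dr":[0,0,-0.2]},{"fingers":0,"linear":[1.1,3.8,0],"dr":[0,0,-0.3]},{"fingers":0,"linear":[1.4,4.6,0],"dr":[0,0,-0.4]},{"fingers":0,"linear":[1.8,5.3,0],"dr":[0,0,-0.5]},{"fingers":0,"linear":[2.3,6.0,0],"dr":[0,0,-0.6]},{"fingers":0,"linear":[2.3,6.0,0],"dr":[0,0,-0.6]}]}}

```text
time: 3.02
tool_pos: [0.5184, 0.0966, 0.2012]
tcp_rot: [-0.22, 0.671, 0.22, 0.672]
wrist_force: [-0.3, 0.2, 0.5]
finger_gap: 0.0006
```

>>> {"method": "send_rows", "body": {"steps": [{"fingers":0,"linear":[0.6,0.6,0],"dr":[0,0,-0.1]},{"fingers":0,"linear":[1.2,1.1,0],"dr":[0,0,-0.2]},{"fingers":0,"linear":[1.9,1.6,0],"dr":[0,0,-0.3]},{"fingers":0,"linear":[2.6,2.1,0],"dr":[0,0,-0.4]},{"fingers":0,"linear":[3.4,2.4,0],"dr":[0,0,-0.5]},{"fingers":0,"linear":[4.1,2.7,0],"dr":[0,0,-0.6]},{"fingers":0,"linear":[5.0,2.9,0],"dr":[0,0,-0.7]},{"fingers":0,"linear":[5.8,3.0,0],"dr":[0,0,-0.8]}]}}

```text
time: 3.68
tool_pos: [0.5758, 0.125, 0.2011]
tcp_rot: [0.058, 0.705, -0.058, 0.705]
wrist_force: [-0.6, 0.6, 0.3]
finger_gap: 0.0004
```

Run:
```python
from h import *
c=eyes.read_camera('top');s=eyes.read_camera('side')
p=sensors.state()['tool_pos'];print(p, proj(c,[p]),proj(s,[p]))
cv2.imwrite('pics/d2.png',np.hstack([crop(c['color'],190,140,100,100,4),crop(s['color'],205,110,100,100,4)]))
```

```text
[0.57610413 0.12468305 0.20073993] [[214.65867726 189.68700845]] [[247.52066635 159.25025173]]
```

View pics/d2.png

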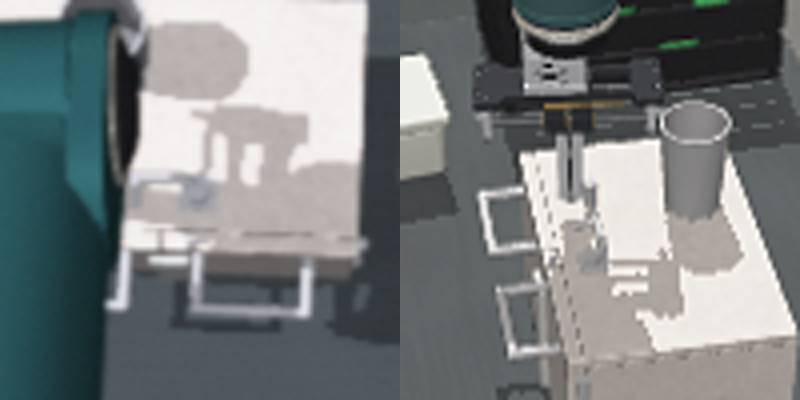

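The side half shows the hook swung round along the front edge with its post beside the finger at (590,195), and the tumbler unmoved at (695,150). Next I lift off and go to the right handle.

>>> {"method": "send_rows", "body": {"steps": [{"fingers":0,"linear":[-1,0,0.5],"dr":[0,0,0]},{"fingers":0,"linear":[-2,0,3],"dr":[0,0,0]},{"fingers":0,"linear":[-3,-1,6],"dr":[0,0,0]},{"fingers":4,"linear":[-5,-3,8],"dr":[0,0,0.06]},{"fingers":4,"linear":[-7,-6,8],"dr":[0,0,0.126]},{"fingers":4,"linear":[-8.6,-9.2,8],"dr":[0,0,0.126]},{"fingers":4,"linear":[-8.6,-12.1,8],"dr":[0,0,0.126]},{"fingers":4,"linear":[-8.6,-12.1,8],"dr":[0,0,0.126]}]}}

```text
time: 4.45
tool_pos: [0.4877, -0.0018, 0.2815]
tcp_rot: [0.014, 0.706, -0.013, 0.708]
wrist_force: [-0.1, -1.4, 0.3]
finger_gap: 0.0304
```

Run:
```python
from h import *
from scipy.spatial.transform import Rotation as R
c=eyes.read_camera('top');s=eyes.read_camera('side')
st=sensors.state();p=st['tool_pos'];z=R.from_quat(st['tcp_rot']).as_matrix()[:,2];print(p,st['q'],z,st['finger_gap'])
# hook: difference from first side image?
cv2.imwrite('pics/d3.png',np.hstack([crop(c['color'],190,140,100,100,4),crop(s['color'],205,110,100,100,4)]))
```

```text
[0.48853885 0.00256263 0.28102369] [-0.74851656  0.11460113  0.74401601  1.86722217 -0.08501229  1.19018182
 -0.01159823] [ 9.99373351e-01 -3.53853062e-02  8.86338341e-04] 0.03785605314454404
```

View pics/d3.png

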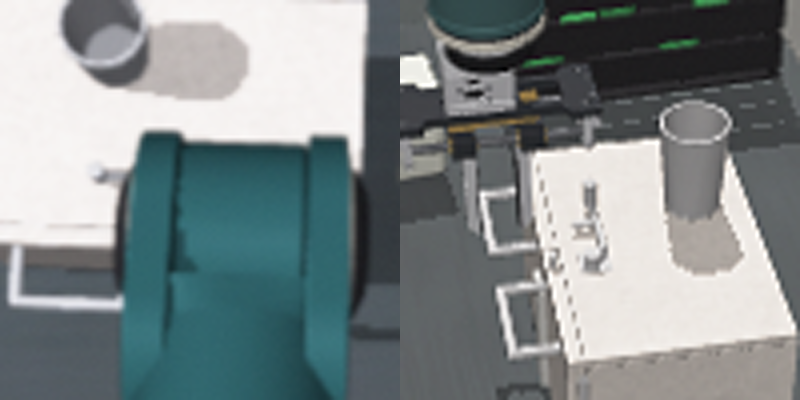

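The hook post now lies at top pixel (214,183), about 1.4 rad, clear of the pin. The fingers hang above the right handle.

>>> {"method": "send_rows", "body": {"steps": [{"fingers":4,"linear":[0.2,0,-3],"dr":[0,0,0]},{"fingers":4,"linear":[0.2,0,-6],"dr":[0,0,0]},{"fingers":4,"linear":[0.2,0,-8.5],"dr":[0,0,0]},{"fingers":4,"linear":[0.2,0,-10.5],"dr":[0,0,0]},{"fingers":4,"linear":[0.2,0,-12.5],"dr":[0,0,0]},{"fingers":4,"linear":[0.2,0,-14],"dr":[0,0,0]},{"fingers":4,"linear":[0.2,0,-14],"dr":[0,0,0]},{"fingers":4,"linear":[0.2,0,-14],"dr":[0,0,0]}]}}

```text
time: 5.22
tool_pos: [0.4909, 0.0039, 0.1404]
tcp_rot: [0.012, 0.707, -0.013, 0.707]
wrist_force: [0.2, -0.1, 0.8]
finger_gap: 0.0402
```

>>> {"method": "send_rows", "body": {"steps": [{"fingers":1.6,"linear":[0,0,0],"dr":[0,0,0]},{"fingers":1.6,"linear":[0,0,0],"dr":[0,0,0]},{"fingers":1.6,"linear":[0,0,0],"dr":[0,0,0]},{"fingers":1.6,"linear":[0,0,0],"dr":[0,0,0]},{"fingers":0,"linear":[0,0,0],"dr":[0,0,0]},{"fingers":0,"linear":[0,0,0],"dr":[0,0,0]},{"fingers":0,"linear":[0,0,0],"dr":[0,0,0]},{"fingers":0,"linear":[0,0,0],"dr":[0,0,0]}], "force": 5}}

```text
time: 5.88
tool_pos: [0.4902, 0.0034, 0.1404]
tcp_rot: [0.014, 0.708, -0.013, 0.706]
wrist_force: [-9.5, 1.4, 9.3]
finger_gap: 0.0116
```

Run:
```python
from h import *
s=sensors.state(); print(s['tool_pos'],s['wrist_force'],s['moment'],s['finger_gap'],s['q'])
```

```text
[0.49018751 0.00342059 0.14041023] [-9.48103062  1.43631181  9.29581336] [ 0.1251177   2.30243974 -0.04194538] 0.011584366333244812 [-0.66136514  0.31530993  0.69955051  2.02249585 -0.2597334   0.893831
  0.14099844]
```

>>> {"method": "send_rows", "body": {"steps": [{"fingers":1.6,"linear":[0,0,0],"dr":[0,0,0]},{"fingers":1.6,"linear":[-0.8,-0.6,0],"dr":[0,0,0.1]},{"fingers":1.6,"linear":[-1.6,-1.3,0],"dr":[0,0,0.2]},{"fingers":1.6,"linear":[-2.3,-2.1,0],"dr":[0,0,0.3]},{"fingers":1.6,"linear":[-3.0,-3.0,0],"dr":[0,0,0.4]},{"fingers":1.6,"linear":[-3.5,-3.9,0],"dr":[0,0,0.5]},{"fingers":1.6,"linear":[-3.9,-4.8,0],"dr":[0,0,0.6]},{"fingers":1.6,"linear":[-3.9,-4.8,0],"dr":[0,0,0.6]}]}}

```text
time: 6.55
tool_pos: [0.4519, -0.0461, 0.1407]
tcp_rot: [-0.197, 0.679, 0.197, 0.679]
wrist_force: [0.5, -1.0, 0.1]
finger_gap: 0.0159
```

Run:
```python
from h import *
s=sensors.state(); print(s['tool_pos'],s['wrist_force'],s['moment'],s['finger_gap'],s['q'])
```

```text
[ 0.45193109 -0.04606287  0.14069487] [ 0.48071378 -1.02863341  0.06920016] [-0.02393002  0.04030482  0.01303073] 0.015887794369654727 [-0.51608969  0.22445141  0.62073487  2.1038332  -0.17168117  0.86099181
  0.7706199 ]
```

>>> {"method": "send_rows", "body": {"steps": [{"fingers":1.6,"linear":[-0.3,-1.0,0],"dr":[0,0,0.1]},{"fingers":1.6,"linear":[-0.6,-2.0,0],"dr":[0,0,0.2]},{"fingers":1.6,"linear":[-0.75,-3.0,0],"dr":[0,0,0.3]},{"fingers":1.6,"linear":[-0.8,-4.1,0],"dr":[0,0,0.4]},{"fingers":1.6,"linear":[-0.75,-5.1,0],"dr":[0,0,0.5]},{"fingers":1.6,"linear":[-0.6,-6.2,0],"dr":[0,0,0.6]},{"fingers":1.6,"linear":[-0.3,-7.2,0],"dr":[0,0,0.7]},{"fingers":1.6,"linear":[0.1,-8.2,0],"dr":[0,0,0.8]}]}}

```text
time: 7.22
tool_pos: [0.4542, -0.1264, 0.1406]
tcp_rot: [-0.446, 0.549, 0.445, 0.549]
wrist_force: [2.9, 3.5, 0.6]
finger_gap: 0.0164
```

>>> {"method": "send_rows", "body": {"steps": [{"fingers":1.6,"linear":[0.5,-0.9,0],"dr":[0,0,0.1]},{"fingers":1.6,"linear":[1.0,-1.8,0],"dr":[0,0,0.2]},{"fingers":1.6,"linear":[1.7,-2.6,0],"dr":[0,0,0.3]},{"fingers":1.6,"linear":[2.0,-3.0,0],"dr":[0,0,0.35]},{"fingers":1.6,"linear":[2.0,-3.0,0],"dr":[0,0,0.35]},{"fingers":1.6,"linear":[2.0,-3.0,0],"dr":[0,0,0.35]},{"fingers":4,"linear":[2.0,-3.0,0],"dr":[0,0,0.35]},{"fingers":4,"linear":[2.0,-3.0,0],"dr":[0,0,0.35]}]}}

```text
time: 7.88
tool_pos: [0.4732, -0.1563, 0.1404]
tcp_rot: [-0.534, 0.464, 0.534, 0.464]
wrist_force: [0.1, -0.8, -0.0]
finger_gap: 0.0261
```

Run:
```python
from h import *
s=sensors.state(); print(s['tool_pos'],s['wrist_force'],s['moment'],s['finger_gap'],s['q'])
c=eyes.read_camera('top');s=eyes.read_camera('side')
cv2.imwrite('pics/d4.png',np.hstack([crop(c['color'],180,135,130,130,3),crop(s['color'],205,110,130,130,3)]))
```

```text
[ 0.47320417 -0.15628458  0.14039126] [ 0.14902013 -0.79753864 -0.02874812] [ 0.00390799 -0.02615695 -0.00849746] 0.0261174096973567 [-0.14541756  0.29376754  0.47217264  2.00037525 -0.17087059  0.88538924
  2.12807126]
```

View pics/d4.png

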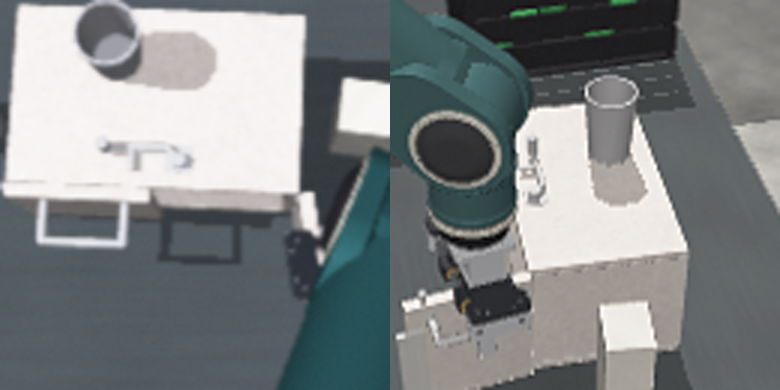

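The top half shows the right leaf open past a right angle (its edge at (300,210)), the left leaf still shut, and the hook post at (103,145), well aside. I'll release, rise, and go to the left handle.

>>> {"method": "send_rows", "body": {"steps": [{"fingers":4,"linear":[0,0,0],"dr":[0,0,0]},{"fingers":4,"linear":[0,0,2],"dr":[0,0,0]},{"fingers":4,"linear":[0,0,5],"dr":[0,0,0]},{"fingers":4,"linear":[0,0,8],"dr":[0,0,0]},{"fingers":4,"linear":[0,0,11],"dr":[0,0,0]},{"fingers":4,"linear":[0,0,14],"dr":[0,0,-0.1]},{"fingers":4,"linear":[0,2,15],"dr":[0,0,-0.2]},{"fingers":4,"linear":[0,4,15],"dr":[0,0,-0.3]}]}}

```text
time: 8.65
tool_pos: [0.4742, -0.1172, 0.2932]
tcp_rot: [-0.458, 0.539, 0.456, 0.541]
wrist_force: [-0.0, -0.0, -0.9]
finger_gap: 0.04
```

>>> {"method": "send_rows", "body": {"steps": [{"fingers":4,"linear":[0,2,0],"dr":[0,0,-0.1]},{"fingers":4,"linear":[0,4,0],"dr":[0,0,-0.2]},{"fingers":4,"linear":[0,6,0],"dr":[0,0,-0.3]},{"fingers":4,"linear":[0,8,0],"dr":[0,0,-0.4]},{"fingers":4,"linear":[0,10,0],"dr":[0,0,-0.5]},{"fingers":4,"linear":[0,12,0],"dr":[0,0,-0.6]},{"fingers":4,"linear":[0,14,0],"dr":[0,0,-0.7]},{"fingers":4,"linear":[0,16,0],"dr":[0,0,-0.8]}]}}

```text
time: 9.32
tool_pos: [0.4731, 0.0443, 0.2905]
tcp_rot: [-0.211, 0.675, 0.211, 0.675]
wrist_force: [0.9, -0.6, -0.8]
finger_gap: 0.04
```

>>> {"method": "send_rows", "body": {"steps": [{"fingers":4,"linear":[0.5,2,0],"dr":[0,0,-0.1]},{"fingers":4,"linear":[0.8,4,0],"dr":[0,0,-0.2]},{"fingers":4,"linear":[1.2,6,0],"dr":[0,0,-0.3]},{"fingers":4,"linear":[1.6,8,0],"dr":[0,0,-0.4]},{"fingers":4,"linear":[2,9.5,0],"dr":[0,0,-0.5]},{"fingers":4,"linear":[2.3,10.9,0],"dr":[0,0,-0.6]},{"fingers":4,"linear":[2.3,10.9,0],"dr":[0,0,-0.65]},{"fingers":4,"linear":[2.3,10.9,0],"dr":[0,0,-0.65]}]}}

```text
time: 9.98
tool_pos: [0.4962, 0.153, 0.2902]
tcp_rot: [0.014, 0.707, -0.014, 0.707]
wrist_force: [-0.5, -0.4, -0.5]
finger_gap: 0.0397
```

Run:
```python
from h import *
from scipy.spatial.transform import Rotation as R
s=sensors.state(); print(s['tool_pos'],R.from_quat(s['tcp_rot']).as_matrix()[:,2],s['finger_gap'],s['q'])
```

```text
[0.49620187 0.15296424 0.2901929 ] [ 9.99200307e-01 -3.99818705e-02 -4.43786961e-04] 0.039682399583873006 [-0.65556963  0.15569486  0.3354071   1.77564905 -0.05419298  1.21981385
 -0.34524305]
```

>>> {"method": "send_rows", "body": {"steps": [{"fingers":4,"linear":[0,0,-3],"dr":[0,0,0]},{"fingers":4,"linear":[0,0,-6],"dr":[0,0,0]},{"fingers":4,"linear":[0,0,-9],"dr":[0,0,0]},{"fingers":4,"linear":[0,0,-11.5],"dr":[0,0,0]},{"fingers":4,"linear":[0,0,-13.5],"dr":[0,0,0]},{"fingers":4,"linear":[0,0,-15],"dr":[0,0,0]},{"fingers":1.6,"linear":[0,0,-15],"dr":[0,0,0]},{"fingers":1.6,"linear":[0,0,-15],"dr":[0,0,0]}]}}

```text
time: 10.65
tool_pos: [0.4962, 0.1518, 0.1405]
tcp_rot: [0.013, 0.707, -0.013, 0.707]
wrist_force: [0.1, -0.5, 1.0]
finger_gap: 0.0302
```

>>> {"method": "send_rows", "body": {"steps": [{"fingers":1.6,"linear":[0,0,0],"dr":[0,0,0]},{"fingers":1.6,"linear":[0,0,0],"dr":[0,0,0]},{"fingers":1.6,"linear":[0,0,0],"dr":[0,0,0]},{"fingers":1.6,"linear":[-0.7,0.6,0],"dr":[0,0,-0.1]},{"fingers":1.6,"linear":[-1.5,1.4,0],"dr":[0,0,-0.2]},{"fingers":1.6,"linear":[-2.1,2.2,0],"dr":[0,0,-0.3]},{"fingers":1.6,"linear":[-2.7,3.1,0],"dr":[0,0,-0.4]},{"fingers":1.6,"linear":[-2.7,3.1,0],"dr":[0,0,-0.4]}]}}

```text
time: 11.32
tool_pos: [0.4687, 0.185, 0.141]
tcp_rot: [0.155, 0.69, -0.154, 0.69]
wrist_force: [0.2, 1.2, -0.5]
finger_gap: 0.0159
```

Run:
```python
from h import *
s=sensors.state(); print(s['tool_pos'],s['wrist_force'],s['moment'],s['finger_gap'],s['q'])
```

```text
[0.46873222 0.18497345 0.14099213] [ 0.18091609  1.15924566 -0.50639677] [-0.02473097  0.08682469 -0.01286696] 0.015851173491519502 [-0.75642641  0.29275941  0.37551495  1.98517022 -0.1379316   0.88695995
 -0.74922136]
```

>>> {"method": "send_rows", "body": {"steps": [{"fingers":1.6,"linear":[-0.4,0.95,0],"dr":[0,0,-0.1]},{"fingers":1.6,"linear":[-0.8,1.9,0],"dr":[0,0,-0.2]},{"fingers":1.6,"linear":[-1.0,2.95,0],"dr":[0,0,-0.3]},{"fingers":1.6,"linear":[-1.2,4.0,0],"dr":[0,0,-0.4]},{"fingers":1.6,"linear":[-1.3,5.05,0],"dr":[0,0,-0.5]},{"fingers":1.6,"linear":[-1.3,6.1,0],"dr":[0,0,-0.6]},{"fingers":1.6,"linear":[-1.1,7.1,0],"dr":[0,0,-0.7]},{"fingers":1.6,"linear":[-0.9,8.1,0],"dr":[0,0,-0.8]}]}}

```text
time: 11.98
tool_pos: [0.4609, 0.2642, 0.1409]
tcp_rot: [0.411, 0.576, -0.41, 0.576]
wrist_force: [1.2, -3.0, 1.0]
finger_gap: 0.0161
```

>>> {"method": "send_rows", "body": {"steps": [{"fingers":1.6,"linear":[0.4,0.95,0],"dr":[0,0,-0.1]},{"fingers":1.6,"linear":[0.8,1.9,0],"dr":[0,0,-0.2]},{"fingers":1.6,"linear":[1.4,2.8,0],"dr":[0,0,-0.3]},{"fingers":1.6,"linear":[2.0,3.7,0],"dr":[0,0,-0.4]},{"fingers":1.6,"linear":[2.7,4.5,0],"dr":[0,0,-0.5]},{"fingers":1.6,"linear":[3.1,4.8,0],"dr":[0,0,-0.55]},{"fingers":1.6,"linear":[3.1,4.8,0],"dr":[0,0,-0.55]},{"fingers":1.6,"linear":[3.1,4.8,0],"dr":[0,0,-0.55]}]}}

```text
time: 12.65
tool_pos: [0.4916, 0.3119, 0.1405]
tcp_rot: [-0.55, -0.444, 0.55, -0.444]
wrist_force: [-0.0, 0.3, -0.5]
finger_gap: 0.016
```

>>> {"method": "send_rows", "body": {"steps": [{"fingers":4,"linear":[0,0,0],"dr":[0,0,0]},{"fingers":4,"linear":[0,0,0],"dr":[0,0,0]},{"fingers":4,"linear":[0,0,0],"dr":[0,0,0]},{"fingers":4,"linear":[0,0,0],"dr":[0,0,0]},{"fingers":4,"linear":[0,0,3],"dr":[0,0,0]},{"fingers":4,"linear":[0,0,6],"dr":[0,0,0]},{"fingers":4,"linear":[0,0,9],"dr":[0,0,0]},{"fingers":4,"linear":[0,0,12],"dr":[0,0,0]}]}}

```text
time: 13.32
tool_pos: [0.4912, 0.3119, 0.2619]
tcp_rot: [-0.551, -0.443, 0.551, -0.443]
wrist_force: [0.2, 0.8, 0.2]
finger_gap: 0.0399
```

>>> {"method": "send_rows", "body": {"steps": [{"fingers":4,"linear":[0,0,3],"dr":[0,0,0]},{"fingers":4,"linear":[-3,2,4],"dr":[0,0,0]},{"fingers":4,"linear":[-6,4,4],"dr":[0,0,0]},{"fingers":4,"linear":[-9,6,4],"dr":[0,0,0]},{"fingers":4,"linear":[-12,9,4],"dr":[0,0,0]},{"fingers":4,"linear":[-14,12,4],"dr":[0,0,0]},{"fingers":4,"linear":[-16,15,4],"dr":[0,0,0]},{"fingers":4,"linear":[-16,15,4],"dr":[0,0,0]}]}}

```text
time: 13.98
tool_pos: [0.3259, 0.4677, 0.2999]
tcp_rot: [-0.549, -0.446, 0.549, -0.445]
wrist_force: [-0.7, 0.9, -1.3]
finger_gap: 0.0401
```

Run:
```python
from h import *
s=sensors.state(); print(s['tool_pos'],s['wrist_force'],s['finger_gap'],s['q'])
c=eyes.read_camera('top');s=eyes.read_camera('side')
cv2.imwrite('pics/d5.png',np.hstack([crop(c['color'],155,130,160,160,2.5),crop(s['color'],190,110,160,160,2.5)]))
```

```text
[0.32586505 0.46774643 0.29986402] [-0.72827742  0.91016391 -1.32560333] 0.040138260432348055 [-1.45535217  0.26849852  0.542921    1.64850159 -0.14603334  1.26519765
 -2.66302453]
```

View pics/d5.png

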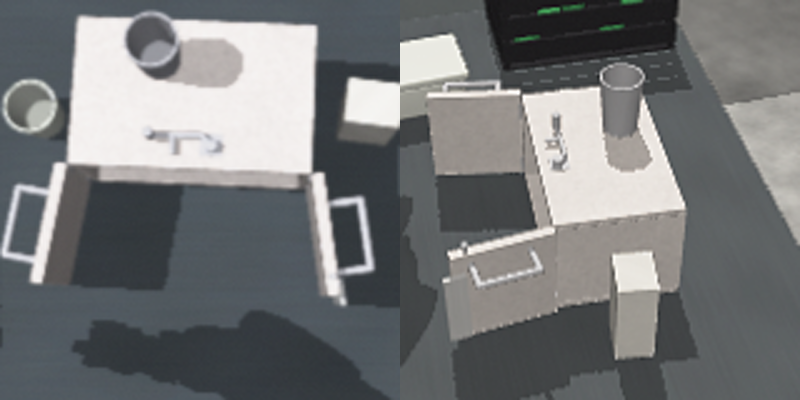

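The top half shows both leaves past a right angle: the left from (65,165) to (37,283), the right from (318,175) to (340,300). The hook lies aside with its post at (150,133), and the tumbler, cup and carton are where they were. The gripper is clear of everything.

Run:
```python
from h import *
from rig import ticket
c=eyes.read_camera('top')['color']; a=cv2.imread('pics/top0.png')
d=cv2.absdiff(a,c).max(2)
for n,(x,y,w,h) in dict(tumbler=(203,133,26,26),cup=(154,160,24,26),carton=(290,158,28,18),green=(375,175,60,70),white=(85,212,52,64)).items(): print(n,d[y:y+h,x:x+w].max())
print(ticket.finish_job())
```

```text
tumbler 4
cup 3
carton 4
green 6
white 224
the job is handed in; nothing more can be done
None
```

The cupboard is open and handed in at about 14 s. I pushed the hook post aside to about 1.4 rad, then swung the right leaf open, then the left. Both ended at about 1.75 rad by the commanded path, and the arm then backed off clear.

- **Leaves and hook:** the last pictures show both leaves standing past a right angle, with the hook well clear of the pin. The left leaf stayed shut until the right one was open.
- **Forces:** the wrist readings at the end of each move stayed at or below about 13 N. The peak was a test squeeze on the right handle, which I then loosened.
- **Surroundings:** comparing the top camera's first and last pictures, the tumbler, cup, carton and green tub show no change (at most 6 grey levels).
- **Unconfirmed:** the same check on the white tub showed a large change (224). The arm was parked near it in that view, so it or its shadow probably covered the tub, but I did not look closer. The gripper passed over it at about 0.3 m, and no contact force showed there.

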